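# Press the blue tube rack onto the tilted mixer and start it

## Task

Set the blue tube rack on the studded deck of the tilted mixer and press it down until it is fully home, flat on the deck with all six studs inside it. Then push the mixer's green start button all the way in and let it come back out. Leave the rack on the mixer, let go of everything, and leave the other things on the bench where they are.

Things in the scene. Friction and masses are not known exactly. Their poses are not given: they have to be found in the camera images.
- blue_rack: Blue tube rack block, loose, flat on the bench, sockets down: 52 (its x) x 110 (y) x 45 mm (z, up), 0.2-0.33 kg, flat top (discs under 1 mm), plain sides; grip across the 52 mm. Origin: centre of underside. Below, six sockets 22 mm deep, each 19.5 (x) x 29.3 (y) mm, centres x = +-12.25, y = 0 and +-35.3 mm. A half turn about z changes nothing: it fits either way round.
- deck: Aluminium plate, 70 (its x) x 128 mm (y), fixed on the mixer's face, 25 deg from level. z: its normal, leaning to the mixer's low front; x: up the slope; y: level. Origin: centre of its upper surface, 92 mm above the bench. Six grey studs at the rack's socket centres, 16.5 (x) x 26 (y), 18 mm high, tops tapered in 3 mm over the last 5. Fitted, the rack's origin and axes match the deck's, play about 1.5 mm.
- start_button (a joint): Travel of the green start button, m: 0 out, 0.007 fully pressed. Spring return: 1.5 N to start, 5 N fully in.
- start_button_top (a point): Centre of the upper face of the green round button (36 mm across, in a black collar) on the mixer's face, about 130 mm from the deck's centre towards the deck's -y. Its z is the deck normal; press along -z. Out, it stands 23 mm above the sloping face and 11 mm above the collar.
- orange_rack: Orange rack block of the same shape and size, loose on the bench; to be left alone. Origin: centre of its underside.
- white_rack: White rack block of the same shape and size, loose on the bench; to be left alone. Origin: centre of its underside.
- reagent_bottle: Small amber bottle with white cap, 44 mm diameter x 90 mm, upright on the bench; to be left alone. Origin: centre of its underside.
- timer: Grey bench timer, 65 x 65 x 22 mm, lying near the robot; to be left alone. Origin: centre of its underside.
- beaker: Empty glass beaker, 70 mm diameter x 90 mm, upright at the back of the bench; to be left alone. Origin: centre of its underside.
- mixer: White wedge-shaped tilted mixer, fixed, place and yaw vary: 170 deep (its x) x 280 mm (y), 45 high in front, 124 at the back. Origin: centre of underside; -x is the front. Its sloping face lies 8 mm below the deck's surface. Sprung balls in the corner studs rub on the rack's end walls: a rack laid on stops 7-10 mm short; it takes 5-12 N along the deck normal to go home and then stays.
There are look-alikes about, which are no part of the job. Of the things that look like the blue_rack, the smaller one is meant.

How it is judged:
By the outcome, as a careful person would: the job done as asked, in the order asked, and still so for the second after the job is handed in, with the robot touching nothing.
It also fails if it takes over 48 s, if anything falls off the work surface, if the arm or the gripper's body presses on something with over 40 N, if the wrist force passes 120 N, or if a joint passes its speed limit or range.

## Robot

A 6-joint arm with a two-finger parallel gripper is mounted at the origin on the work surface. World frame = base frame: x ahead of the robot, y to its left, z up, the work surface at z = 0. Lengths are in m, angles in rad, forces in N, time in s.
With the tool pointing down it reaches from about 0.3 to 0.95 m from the base axis. Payload 3.1 kg.
Tool frame: the origin (TCP) lies on the centre line of the jaws, within the pads' length; the fingertips stand 25 mm ahead of it and the grasp point (between the pads) lies 6 mm ahead of it; x points along the fingers, y is the direction in which the jaws open and shut, and the axes are right-handed (so a half turn about x gives the same grasp; the last joint's range is limited). The gripper opens to 85 mm and grips with 20 to 120 N. Pads are 22 mm wide; open, the fingers measure 114 mm over their backs; the gripper's body (76 mm by 85 mm) begins 54 mm behind the grasp point. The pads swing forward as they close: fully open they stand 13 mm farther back than shut.
Start: joints at [1.221, 0.308, 1.634, -0, 1.2, -0.07], TCP at [0.173, 0.601, 0.256] pointing down, gripper open.
Joint ranges: [-3.06, 3.06], [-0.79, 1.96], [0.05, 2.63], [-1.19, 4.34], [0.05, 2.64], [-2.94, 2.94]. Speed limits (rad/s): [2.79, 2.79, 3.14, 3.14, 3.14, 3.14].

## Interface

Orientations are given as [roll, pitch, yaw] about the fixed x, y, z axes, in that order (R = Rz(yaw) Ry(pitch) Rx(roll)).
In Python, from bench import r gives the robot as it stands.
- The arm moves only by the tool send_rows, never from a script. Its argument "motion" is one flat list of numbers, 7 for each row, row after row: the opening in per cent of the stroke, from 0 (shut) to 100 (fully open), then the shift along the tool's x, y, z in m, then the turn, a rotation vector about the tool's x, y, z in degrees. A call has 1 to 5 rows; each row is the pose to reach, as a shift and turn from the pose commanded when the call began, along the tool's axes at that moment; what a row does not reach only later rows make up. A row lasts 1/12 s, in which the tool goes at most 41.7 mm and 7.16 degrees, less where a joint would pass 70% of its speed; a pose out of reach is approached as far as the arm can. A call with a gripper value outside its range is refused whole. The fingers move at their own pace and stop on an object; "force" is the grip in N (left out, the last holds). Time passes only in rows, so rows that repeat a pose let the fingers close. It gives the time, the measured TCP pose, the force and the opening at its end, in the units of the state.
- r.sense(): the state, without advancing time (a new reading comes with each control period).
- r.grab_frame(name): name is "scene" or "top"; returns the picture (400x640x3 uint8, blue, green, red); there is no depth.
- r.camera_params(name): a dict with "K" (3x3 intrinsics, pixels), "k1" (the pictures are not rectified: a ray, as slopes to the right and down, at radius r is drawn at 1 + k1 r^2 times it, then the intrinsics apply), "extrinsics" (4x4, takes a point from camera to world coordinates). Camera axes: x right, y down, z forward; pixel columns grow to the right and rows downward; lengths in m; the calibration is good to about 2 mm. A picture is of the moment at which its call begins. camera_params takes no time and is no camera call.
- r.close_job(): hands the job in, once; it reports no verdict.
The state is a dict: "t": time; "q": joint angles; "qd": joint speeds; "tau": joint torques, N m; "tcp_pos": TCP position; "eef_rot": TCP orientation; "wrist_force": force on the tool from outside, world axes, zero at the start; "wrist_torque": the same for the moment, N m; "opening": opening from 0.0 (shut) to 1.0 (fully open).
Only numpy, scipy, OpenCV 4.12 (cv2) and the standard library are available. Lean on these libraries where they do the work, as an engineer would, in place of code of your own. Each camera call takes 0.05 s, during which the arm holds its last target.

## Working session

There is one attempt and no reset: what is moved stays moved. The work goes in short steps, Python scripts to look and compute and a tool call to move; the robot and the scene stay as the last step left them, time stands still between calls to the robot, and variables do not carry over. Pictures are saved under pics/ and viewed, and the job is handed in when it is done.

Besides the shell and the picture viewer there is one more tool, called after "Emit:" in YAML: its name, and indented under it one key for each argument. send_rows: Moves the arm, as the interface text tells. Its arguments: {"type":"object","properties":{"motion":{"type":"array"},"force":{"type":"number"}},"required":["motion"]}

```bash
ls; mkdir -p pics
python3 - <<'E'
from bench import r
import cv2
print(r.sense())
for n in("scene","top"):
    im=r.grab_frame(n); cv2.imwrite(f"pics/{n}0.png",im)
    p=r.camera_params(n); print(n,p)
E
```

```text
pics
{'t': 0.0, 'q': array([ 1.22130346e+00,  3.09005540e-01,  1.63518964e+00,  2.92281347e-05,
        1.19967609e+00, -6.97078131e-02]), 'qd': array([ 0.00113848, -0.00051919, -0.00023799, -0.00035959, -0.00163956,
        0.00082092]), 'tau': array([-9.79473625e-04, -4.15252340e+01, -2.76664281e+01, -4.08260757e-04,
        1.04998975e-02, -1.94995516e-05]), 'tcp_pos': array([0.17235633, 0.59997641, 0.25504519]), 'eef_rot': array([-1.65244685,  1.56851755, -1.93224253]), 'wrist_force': array([-0.80335701,  0.73020996, -0.23299672]), 'wrist_torque': array([-0.04997366, -0.01482262,  0.02930696]), 'opening': 0.9962928100273631}
scene {'K': array([[376.63481566,   0.        , 321.6822111 ],
       [  0.        , 376.63481566, 203.28411839],
       [  0.        ,   0.        ,   1.        ]]), 'k1': -0.04794626222530447, 'extrinsics': array([[ 7.48168675e-01,  5.81605490e-01, -3.19341022e-01,
         7.78481622e-01],
       [ 6.63508422e-01, -6.56145647e-01,  3.59484998e-01,
        -3.12562345e-01],
       [-4.55773169e-04, -4.80840873e-01, -8.76807760e-01,
         7.48956926e-01],
       [ 0.00000000e+00,  0.00000000e+00,  0.00000000e+00,
         1.00000000e+00]])}
top {'K': array([[459.49156228,   0.        , 325.173581  ],
       [  0.        , 459.49156228, 189.75608295],
       [  0.        ,   0.        ,   1.        ]]), 'k1': -0.12666914827230247, 'extrinsics': array([[-1.13355800e-01, -9.72193932e-01,  2.04913206e-01,
         3.32118482e-01],
       [-9.93553886e-01,  1.10697144e-01, -2.44298742e-02,
        -1.73567867e-02],
       [ 1.06726879e-03, -2.06361580e-01, -9.78475222e-01,
         1.09290700e+00],
       [ 0.00000000e+00,  0.00000000e+00,  0.00000000e+00,
         1.00000000e+00]])}
```

View pics/scene0.png

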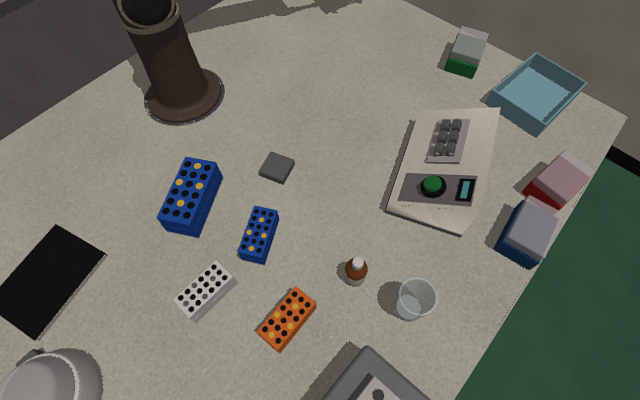

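View pics/top0.png

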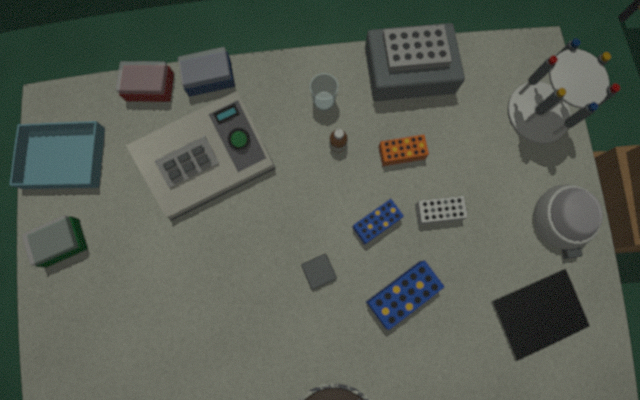

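The scene view shows the small blue rack at about (258,235), the mixer deck at (448,140) and the green button at (433,185). The top view has them at (378,222), (187,162) and (238,139). Next I'll zoom in.

```bash
cat > h.py <<'E'
import numpy as np,cv2
from bench import r
def cam(n):
    p=r.camera_params(n);return p['K'],np.array([p['k1'],0,0,0,0.]),p['extrinsics']
def ray(n,uv):
    K,d,E=cam(n);u=cv2.undistortPoints(np.array(uv,float).reshape(-1,1,2),K,d).reshape(-1,2)
    v=np.c_[u,np.ones(len(u))]@E[:3,:3].T
    return E[:3,3],v/np.linalg.norm(v,axis=1,keepdims=True)
def plane(n,uv,z):
    o,v=ray(n,uv);return o+v*((z-o[2])/v[:,2])[:,None]
def planeN(n,uv,p0,nn):
    o,v=ray(n,uv);return o+v*(((p0-o)@nn)/(v@nn))[:,None]
def tri(a,b):
    (o1,v1),(o2,v2)=ray("scene",a),ray("top",b)
    out=[]
    for x,y in zip(v1,v2):
        s=np.linalg.lstsq(np.c_[x,-y],o2-o1,rcond=None)[0]
        P,Q=o1+s[0]*x,o2+s[1]*y; out.append(np.r_[(P+Q)/2,np.linalg.norm(P-Q)])
    return np.array(out)
def proj(n,P):
    K,d,E=cam(n);T=np.linalg.inv(E)
    return cv2.projectPoints(np.array(P,float).reshape(-1,1,3),cv2.Rodrigues(T[:3,:3])[0],T[:3,3],K,d)[0].reshape(-1,2)
E
python3 - <<'E'
import cv2
a=cv2.imread("pics/scene0.png");b=cv2.imread("pics/top0.png")
def c(im,x,y,w,h,k,n): cv2.imwrite("pics/"+n,cv2.resize(im[y:y+h,x:x+w],None,fx=k,fy=k,interpolation=cv2.INTER_CUBIC))
c(a,375,95,130,145,4,"sm.png"); c(b,120,80,160,140,5,"tm.png")
b2=cv2.convertScaleAbs(b,alpha=1.8); c(b2,120,90,160,115,5,"tm.png")
h=cv2.hconcat([cv2.resize(a[195:275,225:295],None,fx=5,fy=5,interpolation=2),cv2.resize(b2[190:270,345:415],None,fx=5,fy=5,interpolation=2)]); cv2.imwrite("pics/br.png",h)
E
```

```text
(no output)
```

View pics/sm.png

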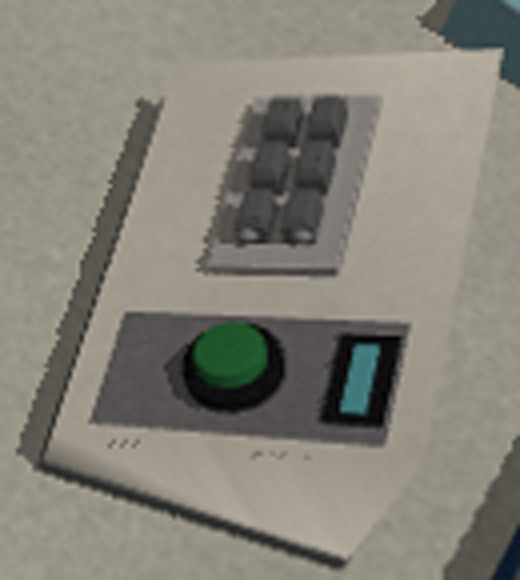

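View pics/tm.png

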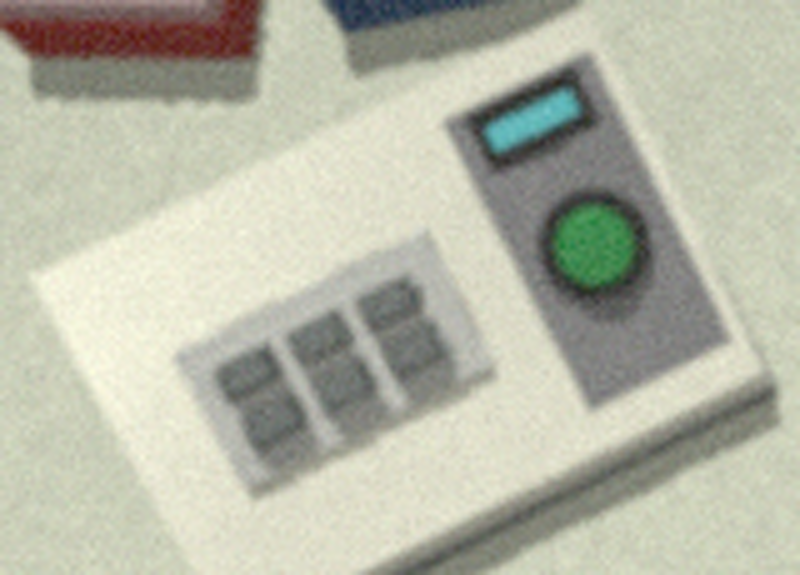

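View pics/br.png

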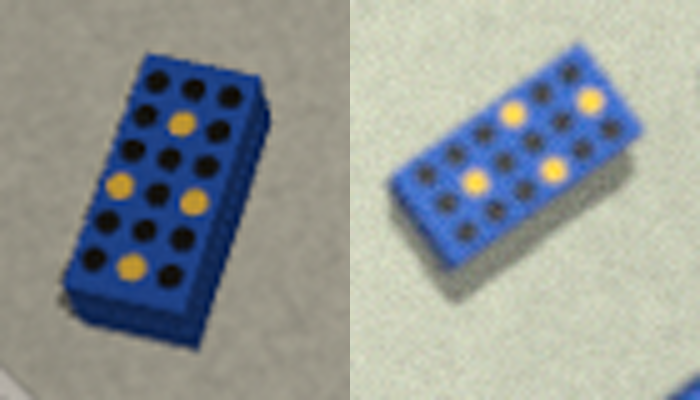

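Run:
```python
from h import *
def un(P,k,ox,oy): return (np.array(P,float)+.5)/k-.5+np.array([ox,oy])
s=un([[382,96],[250,98],[203,263],[338,270]],4,375,95)
t=un([[180,355],[255,495],[495,375],[430,235]],5,120,90)
T=tri(s,t);print("deck corners\n",T.round(4));c=T[:,:3].mean(0);print(c)
ys=(T[0]+T[1]-T[2]-T[3])[:2];xs=(T[0]+T[3]-T[1]-T[2])[:3];print("yaw",np.degrees(np.arctan2(-ys[0],ys[1])),np.degrees(np.arctan2(xs[1],xs[0])),"tilt",np.degrees(np.arctan2(xs[2],np.hypot(*xs[:2]))),np.linalg.norm(ys)/2,np.linalg.norm(xs)/2)
yaw=np.arctan2(-ys[0],ys[1])
for it in range(3):
  cy,sy,a=np.cos(yaw),np.sin(yaw),np.radians(25)
  X=np.array([cy*np.cos(a),sy*np.cos(a),np.sin(a)]);Y=np.array([-sy,cy,0]);N=np.cross(X,Y)
  cs=[]
  for n,p in(("scene",s),("top",t)):
    P=planeN(n,p,np.array([c[0],c[1],.092]),N);q=P.mean(0);cs.append(q)
    e=(P[0]+P[1]-P[2]-P[3])/2; f=(P[0]+P[3]-P[1]-P[2])/2
    print(n,q.round(4),"y edge yaw",np.degrees(np.arctan2(-e@[1,0,0],e@[0,1,0])),"len",np.linalg.norm(e),np.linalg.norm(f),"x yaw", np.degrees(np.arctan2(f[1],f[0])))
  c=np.mean(cs,0);
# button
for n in("scene","top"):
  im=cv2.imread(f"pics/{n}0.png");hsv=cv2.cvtColor(im,cv2.COLOR_BGR2HSV)
  x,y,w,h=(375,95,130,145) if n=="scene" else (200,100,80,80)
  m=cv2.inRange(hsv,(50,120,85 if n=="scene" else 40),(80,255,255));k=np.zeros_like(m);k[y:y+h,x:x+w]=m[y:y+h,x:x+w]
  M=cv2.moments(k,True);g=[M['m10']/M['m00'],M['m01']/M['m00']];print(n,"btn",g,M['m00'])
  if n=="scene":gs=g
  else: gt=g
  m=cv2.inRange(hsv,(100,130,85 if n=="scene" else 50),(125,255,255));k=np.zeros_like(m)
  x,y,w,h=(230,198,55,70) if n=="scene" else (345,190,65,62)
  k[y:y+h,x:x+w]=m[y:y+h,x:x+w]; k=cv2.morphologyEx(k,cv2.MORPH_CLOSE,np.ones((7,7)))
  cv2.imwrite(f"pics/mask_{n}.png",cv2.resize(k[y:y+h,x:x+w],None,fx=5,fy=5,interpolation=0))
print("button",tri([gs],[gt]),"pred",c-.130*Y+.015*N)
sc=un([[148,53],[263,77],[187,315],[65,285]],5,225,195)
tc=un([[578-350,43],[643-350,130],[450-350,270],[388-350,183]],5,345,190)
for n,p in(("scene",sc),("top",tc)):
  P=plane(n,p,.045);e=P[:4]-np.roll(P,-1,0)
  print(n,P.mean(0).round(4));print([ (round(np.linalg.norm(v),4),round(np.degrees(np.arctan2(v[1],v[0])),1)) for v in e])
```

```text
deck corners
 [[6.497e-01 3.323e-01 1.073e-01 1.700e-03]
 [5.872e-01 3.088e-01 7.820e-02 3.000e-04]
 [6.318e-01 1.946e-01 7.480e-02 6.000e-04]
 [6.933e-01 2.149e-01 1.048e-01 1.400e-03]]
[0.64051396 0.26264315 0.09128025]
yaw 20.85873907124748 19.497591989857128 tilt 24.180976285776048 0.12391241813848965 0.07202605059033773
scene [0.6408 0.2623 0.0921] y edge yaw 20.674096812377908 len 0.12632175320491337 0.07324749916327138 x yaw 18.875015903829357
top [0.6401 0.2624 0.0918] y edge yaw 20.4853304295207 len 0.12417678415466012 0.07111578500399438 x yaw 19.035102456448566
scene [0.6408 0.2622 0.0921] y edge yaw 20.674096812377915 len 0.12630647287867772 0.07323863888659869 x yaw 18.8750159038293
top [0.6401 0.2624 0.0918] y edge yaw 20.485330429520673 len 0.1241679842149121 0.07111074529687508 x yaw 19.035102456448517
scene [0.6408 0.2622 0.0921] y edge yaw 20.674096812377915 len 0.12630491387322945 0.07323773489938062 x yaw 18.87501590382937
top [0.6401 0.2624 0.0919] y edge yaw 20.485330429520744 len 0.1241670863836878 0.07111023111080748 x yaw 19.035102456448534
scene btn [433.8073394495413, 182.07339449541286] 109.0
top btn [238.41717791411043, 138.59509202453987] 163.0
button [[0.68034252 0.14050332 0.10149876 0.00068202]] pred [0.68079372 0.13856773 0.10559375]
scene [ 0.4662 -0.1582  0.045 ]
[(np.float64(0.051), np.float64(-151.5)), (np.float64(0.1092), np.float64(118.8)), (np.float64(0.0514), np.float64(27.4)), (np.float64(0.1082), np.float64(-61.4))]
top [ 0.4653 -0.1554  0.045 ]
[(np.float64(0.0503), np.float64(28.9)), (np.float64(0.1111), np.float64(-61.1)), (np.float64(0.0488), np.float64(-151.6)), (np.float64(0.1107), np.float64(119.7))]
```

```bash
python3 -c "
import cv2
print(cv2.imread('pics/mask_scene.png').shape)"
python3 - <<'E'
import cv2
a=cv2.imread('pics/mask_scene.png');b=cv2.imread('pics/mask_top.png');h=max(a.shape[0],b.shape[0])
f=lambda x:cv2.copyMakeBorder(x,0,h-x.shape[0],0,10,0,value=(90,90,90))
cv2.imwrite('pics/masks.png',cv2.hconcat([f(a),f(b)]))
E
```

```text
(350, 275, 3)
```

View pics/masks.png

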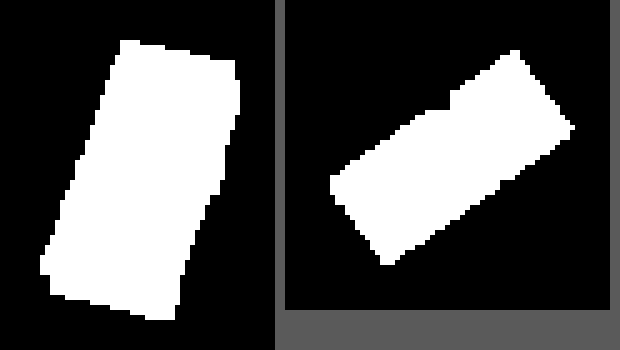

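Masks match the top-face corners: blue rack about (0.466,-0.157), yaw about 28.7°. The deck is about (0.6405,0.2623), with yaw near 20°. I'll refine the yaw from long mixer edges and write a move-difference helper.

```bash
cat >> h.py <<'E'
from scipy.spatial.transform import Rotation as Ro
def Rtool(app,y):
    x=np.array(app,float);x/=np.linalg.norm(x);y=np.array(y,float);y-=x*(x@y);y/=np.linalg.norm(y)
    return np.c_[x,y,np.cross(x,y)]
def Rcur(s): return Ro.from_euler('xyz',s['eef_rot']).as_matrix()
def delta(pos,R):
    s=r.sense();Rc=Rcur(s)
    d=Rc.T@(np.array(pos)-s['tcp_pos']);w=Ro.from_matrix(Rc.T@R).as_rotvec(degrees=True)
    print("t",round(s['t'],2),"tcp",s['tcp_pos'].round(4),"q",s['q'].round(2),"F",s['wrist_force'].round(1),"op",round(s['opening'],3))
    print("shift mm",(d*1000).round(1),"turn deg",w.round(2),"rows",max(np.linalg.norm(d)/.0417,np.linalg.norm(w)/7.16).round(1))
    return d,w
def deckaxes(yaw):
    cy,sy,a=np.cos(yaw),np.sin(yaw),np.radians(25)
    X=np.array([cy*np.cos(a),sy*np.cos(a),np.sin(a)]);Y=np.array([-sy,cy,0]);return X,Y,np.cross(X,Y)
E
python3 - <<'E'
from h import *
b=cv2.imread("pics/top0.png");b=cv2.convertScaleAbs(b,alpha=1.8)
a=cv2.imread("pics/scene0.png")
cv2.imwrite("pics/tm2.png",cv2.resize(b[90:225,115:285],None,fx=4.5,fy=4.5,interpolation=2))
def un(P,k,ox,oy): return (np.array(P,float)+.5)/k-.5+np.array([ox,oy])
X,Y,N=deckaxes(np.radians(20));p0=np.array([.6405,.2623,.092])-.008*N
def yaws(n,P,Q,kind):
    W=planeN(n,[P,Q],p0,N);v=W[1]-W[0]
    u=np.array([np.cos(np.radians(20)),np.sin(np.radians(20)),0])
    # decompose in plane basis X,Y
    ang=np.degrees(np.arctan2(v@Y,v@X)); print(n,kind,"inplane ang",round(ang,2),"len",np.linalg.norm(v).round(4))
f=lambda p:un(p,5,120,90)
yaws("top",f([35,275]),f([575,15]),"back y")
yaws("top",f([445,122]),f([590,408]),"panel x"); yaws("top",f([590,55]),f([727,340]),"panel x2")
yaws("top",f([590,408]),f([727,340]),"panel y");yaws("top",f([445,122]),f([590,55]),"panel y2")
yaws("top",f([35,275]),f([190,572]),"end x")
g=lambda p:un(p,4,375,95)
yaws("scene",g([125,312]),g([410,325]),"panel x");yaws("scene",g([90,422]),g([385,446]),"panel x2")
yaws("scene",g([163,98]),g([42,465]),"front y");yaws("scene",g([170,66]),g([500,50]),"end x")
d=delta([.466,-.157,.25],Rtool([0,0,-1],[np.cos(np.radians(28.7)),np.sin(np.radians(28.7)),0]))
d=delta([.466,-.157,.25],Rtool([0,0,-1],[-np.cos(np.radians(28.7)),-np.sin(np.radians(28.7)),0]))
print(Rcur(r.sense()).round(3))
E
```

```text
top back y inplane ang -89.76 len 0.271
top panel x inplane ang -179.55 len 0.1469
top panel x2 inplane ang -180.0 len 0.1455
top panel y inplane ang -89.17 len 0.0714
top panel y2 inplane ang -90.31 len 0.0726
top end x inplane ang 179.16 len 0.1522
scene panel x inplane ang 0.31 len 0.1497
scene panel x2 inplane ang 0.53 len 0.1495
scene front y inplane ang -88.93 len 0.2714
scene end x inplane ang 1.15 len 0.1896
t 0.1 tcp [0.1724 0.6    0.2552] q [ 1.22  0.31  1.64  0.    1.2  -0.07] F [-0.2  0.2 -0.8] op 0.998
shift mm [   6.4 -646.5  491.3] turn deg [4.526e+01 4.000e-02 1.200e-01] rows 19.5
t 0.1 tcp [0.1724 0.6    0.2552] q [ 1.22  0.31  1.64  0.    1.2  -0.07] F [-0.2  0.2 -0.8] op 0.998
shift mm [   6.4 -646.5  491.3] turn deg [-1.3474e+02 -1.4000e-01  5.0000e-02] rows 19.5
[[-0.001  0.276  0.961]
 [-0.002  0.961 -0.276]
 [-1.    -0.002 -0.   ]]
```

View pics/tm2.png

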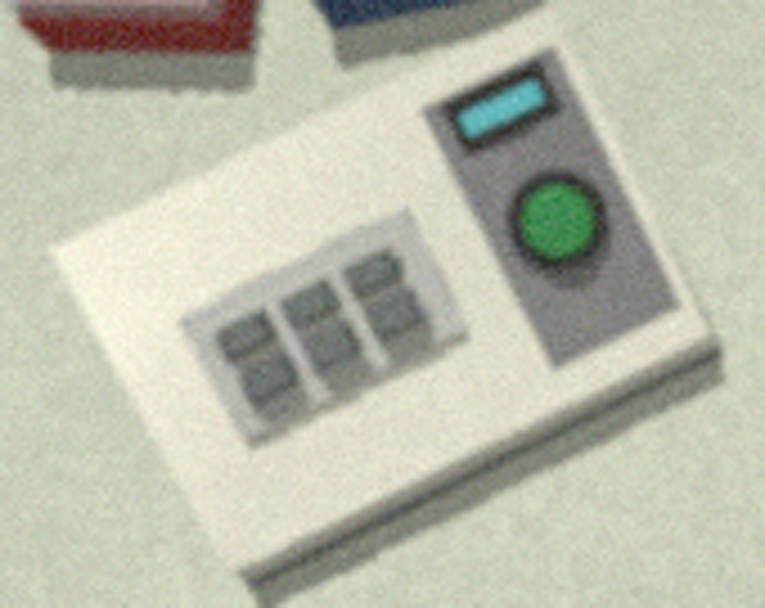

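Emit:
send_rows:
  motion: [100,0,-0.032,0.024,0,0,0,100,0,-0.064,0.049,0,0,0,100,0,-0.096,0.073,0,0,0,100,0,-0.129,0.098,0,0,0,100,0,-0.161,0.122,0,0,0]
  force: 60

```text
t: 0.52
tcp_pos: [0.2454, 0.4101, 0.2555]
eef_rot: [-1.651, 1.569, -1.93]
wrist_force: [-0.1, 1.0, 1.0]
opening: 0.999
```

Emit:
send_rows:
  motion: [100,0,-0.032,0.024,0,0,0,100,0,-0.064,0.049,0,0,0,100,0,-0.096,0.073,0,0,0,100,0,-0.129,0.098,0,0,0,100,0,-0.161,0.122,0,0,0]

```text
t: 0.93
tcp_pos: [0.3181, 0.2218, 0.256]
eef_rot: [-1.057, 1.571, -1.336]
wrist_force: [0.5, 0.2, -1.5]
opening: 0.996
```

Emit:
send_rows:
  motion: [100,0,-0.032,0.024,0,0,0,100,0,-0.064,0.049,0,0,0,100,0,-0.096,0.073,0,0,0,100,0,-0.129,0.098,0,0,0,100,0,-0.161,0.122,0,0,0]

```text
t: 1.35
tcp_pos: [0.391, 0.0333, 0.2562]
eef_rot: [0.447, 1.57, 0.167]
wrist_force: [0.4, -0.5, 0.4]
opening: 1.003
```

Emit:
send_rows:
  motion: [100,0,-0.032,0.024,6,0,0,100,0,-0.064,0.049,12,0,0,100,0,-0.096,0.073,18,0,0,100,0,-0.129,0.098,24,0,0,100,0,-0.161,0.122,30,0,0]

```text
t: 1.77
tcp_pos: [0.4638, -0.1552, 0.2559]
eef_rot: [-3.048, 1.57, 2.426]
wrist_force: [0.9, 0.1, -0.2]
opening: 0.995
```

Run:
```python
from h import *
a=np.radians(28.6)
delta([.4658,-.157,.15],Rtool([0,0,-1],[np.cos(a),np.sin(a),0]))
```

```text
t 1.77 tcp [ 0.4638 -0.1552  0.2559] q [-0.41  0.04  1.95  0.    1.15 -1.17] F [ 0.9  0.1 -0.2] op 0.995
shift mm [105.9   0.2   2.7] turn deg [ 1.502e+01 -2.000e-02  1.000e-02] rows 2.5
```

Emit:
send_rows:
  motion: [100,0.026,0,0.001,5,0,0,100,0.053,0,0.001,10,0,0,100,0.08,0,0.002,15,0,0,100,0.106,0,0.003,15,0,0,100,0.106,0,0.003,15,0,0]

```text
t: 2.18
tcp_pos: [0.4613, -0.1535, 0.1447]
eef_rot: [-2.486, 1.559, 2.731]
wrist_force: [-1.2, 0.1, -0.9]
opening: 1.0
```

Run:
```python
from h import *
a=np.radians(28.6)
delta([.4658,-.157,.031],Rtool([0,0,-1],[np.cos(a),np.sin(a),0]))
x=r.grab_frame("scene");b=cv2.convertScaleAbs(r.grab_frame("top"),alpha=1.8)
k=lambda i:cv2.resize(i,None,fx=4,fy=4,interpolation=2)
cv2.imwrite("pics/g1.png",cv2.hconcat([k(x[170:280,215:310]),k(b[170:280,325:420])]))
```

```text
t 2.18 tcp [ 0.4613 -0.1535  0.1447] q [-0.41  0.19  2.03 -0.    0.93 -0.92] F [-1.2  0.1 -0.9] op 1.0
shift mm [113.7   3.1   6.3] turn deg [ 0.34 -0.55  0.42] rows 2.7
```

View pics/g1.png

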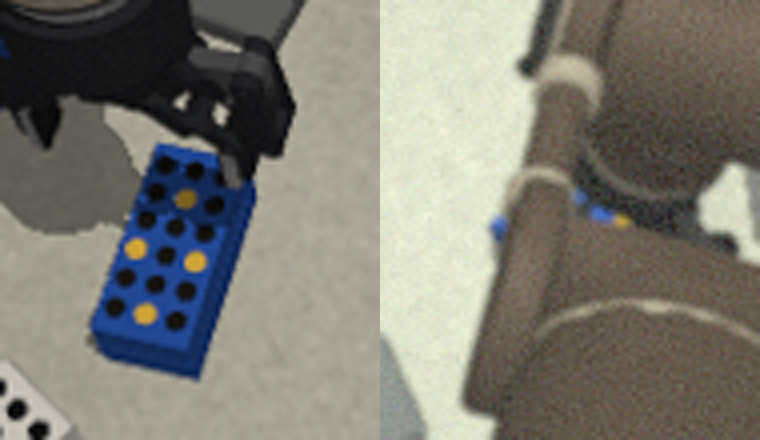

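The gripper is above the rack with both fingers straddling it; one finger shows at about (245,160) in the scene crop. I'll descend in two stages.

Emit:
send_rows:
  motion: [100,0.02,0.002,0.004,0,0,0,100,0.04,0.003,0.006,0.3,-0.5,0.4,100,0.06,0.003,0.006,0.3,-0.5,0.4,100,0.06,0.003,0.006,0.3,-0.5,0.4]

```text
t: 2.62
tcp_pos: [0.4703, -0.1583, 0.0892]
eef_rot: [0.684, 1.563, -0.386]
wrist_force: [-0.9, 0.6, -0.6]
opening: 0.999
```

Run:
```python
from h import *
a=np.radians(28.6)
delta([.4658,-.157,.031],Rtool([0,0,-1],[np.cos(a),np.sin(a),0]))
```

```text
t 2.62 tcp [ 0.4703 -0.1583  0.0892] q [-0.41  0.3   2.05  0.    0.79 -0.91] F [-0.9  0.6 -0.6] op 0.999
shift mm [58.2 -3.6 -3.7] turn deg [ 0.1   0.35 -0.29] rows 1.4
```

Emit:
send_rows:
  motion: [100,0.02,-0.003,-0.003,0,0,0,100,0.02,-0.003,-0.003,0,0,0,100,0.02,-0.003,-0.003,0,0,0,100,0.02,-0.003,-0.003,0,0,0]

```text
t: 2.95
tcp_pos: [0.469, -0.1584, 0.0722]
eef_rot: [0.672, 1.557, -0.398]
wrist_force: [0.9, 0.3, -0.4]
opening: 1.001
```

Run:
```python
from h import *
a=np.radians(28.6)
delta([.4658,-.157,.031],Rtool([0,0,-1],[np.cos(a),np.sin(a),0]))
```

```text
t 2.95 tcp [ 0.469  -0.1584  0.0722] q [-0.41  0.32  2.06  0.    0.75 -0.91] F [ 0.9  0.3 -0.4] op 1.001
shift mm [41.1 -2.5 -3.2] turn deg [ 0.09  0.64 -0.51] rows 1.0
```

Emit:
send_rows:
  motion: [100,0.014,-0.002,-0.003,0,0.6,-0.5,100,0.028,-0.002,-0.003,0,0.6,-0.5,100,0.041,-0.002,-0.003,0,0.6,-0.5,100,0.041,-0.002,-0.003,0,0.6,-0.5,100,0.041,-0.002,-0.003,0,0.6,-0.5]

```text
t: 3.37
tcp_pos: [0.4654, -0.1566, 0.0301]
eef_rot: [-2.312, 1.569, 2.901]
wrist_force: [-0.1, 0.3, 0.3]
opening: 0.997
```

Run:
```python
from h import *
a=np.radians(28.6)
delta([.4658,-.157,.031],Rtool([0,0,-1],[np.cos(a),np.sin(a),0]))
x=r.grab_frame("scene")
cv2.imwrite("pics/g2.png",cv2.resize(x[170:280,215:310],None,fx=5,fy=5,interpolation=2))
```

```text
t 3.37 tcp [ 0.4654 -0.1566  0.0301] q [-0.41  0.41  2.06 -0.    0.67 -0.91] F [-0.1  0.3  0.3] op 0.997
shift mm [-0.9  0.2  0.6] turn deg [ 0.08 -0.07  0.07] rows 0.0
```

View pics/g2.png

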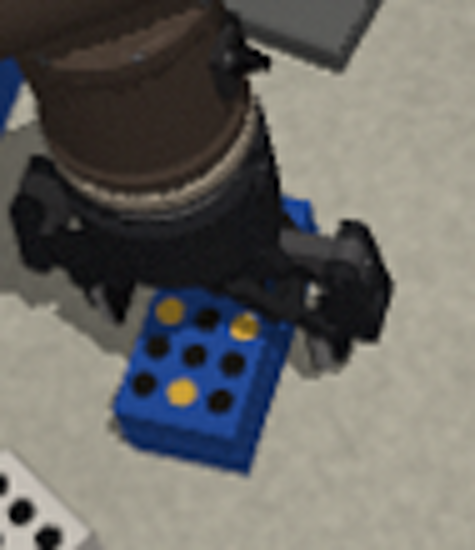

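Fingers straddle the rack with clearance. Now I'll close.

Emit:
send_rows:
  motion: [70,0,0,0,0,0,0,58,0,0,0,0,0,0,50,0,0,0,0,0,0,40,0,0,0,0,0,0,30,0,0,0,0,0,0]
  force: 70

```text
t: 3.83
tcp_pos: [0.4657, -0.1569, 0.0304]
eef_rot: [-1.78, 1.57, -2.851]
wrist_force: [-1.1, -1.2, 6.5]
opening: 0.601
```

Emit:
send_rows:
  motion: [20,0,0,0,0,0,0,20,0,0,0,0,0,0,20,0,0,0,0,0,0,20,0,0,0,0,0,0,20,0,0,0,0,0,0]

```text
t: 4.25
tcp_pos: [0.4657, -0.1569, 0.0304]
eef_rot: [-1.788, 1.57, -2.858]
wrist_force: [-0.2, -0.0, 7.2]
opening: 0.601
```

Emit:
send_rows:
  motion: [20,-0.01,0,0,0,0,0,20,-0.03,0,0,0,0,0,20,-0.06,0,0,0,0,0,20,-0.1,0,0,0,0,0,20,-0.14,0,0,0,0,0]

```text
t: 4.67
tcp_pos: [0.463, -0.1555, 0.1693]
eef_rot: [-2.465, 1.564, 2.748]
wrist_force: [1.6, -0.5, -2.0]
opening: 0.601
```

Emit:
send_rows:
  motion: [20,-0.03,0,0,0,0,0,20,-0.06,0,0,0,0,0,20,-0.06,0,0,0,0,0,20,-0.06,0,0,0,0,0]

```text
t: 5.0
tcp_pos: [0.466, -0.1568, 0.2311]
eef_rot: [0.543, 1.569, -0.528]
wrist_force: [-0.5, -0.3, -3.3]
opening: 0.6
```

Run:
```python
from h import *
x=r.grab_frame("scene")
X,Y,N=deckaxes(np.radians(20.3))
D=np.array([.6405,.2623,.092])
d,w=delta(D+.12*N,Rtool(-N,X))
R=Rtool(-N,X)
print(np.c_[X,Y,N].round(3))
cv2.imwrite("pics/g3.png",x)
print(Rcur(r.sense()).round(3))
# intermediate
for s in (1,): 
  delta((np.array([.4658,-.157,.24])+D+.12*N)/2,R)
```

```text
t 5.05 tcp [ 0.4645 -0.1562  0.2288] q [-0.41  0.08  1.97 -0.    1.1  -0.91] F [-1.5 -0.4 -4.4] op 0.603
shift mm [  28.1  305.1 -290. ] turn deg [ 8.21 -1.95 25.09] rows 10.1
[[ 0.85  -0.347 -0.396]
 [ 0.314  0.938 -0.147]
 [ 0.423  0.     0.906]]
[[-0.003  0.877  0.48 ]
 [ 0.001  0.48  -0.877]
 [-1.    -0.002 -0.002]]
t 5.05 tcp [ 0.4645 -0.1562  0.2288] q [-0.41  0.08  1.97 -0.    1.1  -0.91] F [-1.5 -0.4 -4.4] op 0.603
shift mm [   8.5  152.9 -144.3] turn deg [ 8.21 -1.95 25.09] rows 5.0
```

View pics/g3.png

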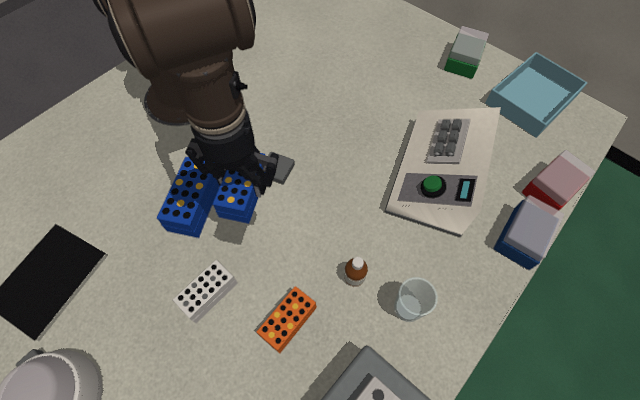

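The rack is held level and the other items haven't moved. Now I'll move it over the deck.

Emit:
send_rows:
  motion: [20,0.002,0.03,-0.029,1,-0.2,3,20,0.004,0.061,-0.058,2,-0.4,6,20,0.006,0.092,-0.087,3,-0.7,9,20,0.008,0.122,-0.116,4,-1,12,20,0.01,0.153,-0.145,5,-1.2,15]

```text
t: 5.47
tcp_pos: [0.5265, 0.0433, 0.2157]
eef_rot: [1.555, 1.314, 0.394]
wrist_force: [0.7, 0.1, -3.1]
opening: 0.601
```

```bash
cat >> h.py <<'E'
D=np.array([.6405,.2623,.092]);X,Y,N=deckaxes(np.radians(20.3));RP=Rtool(-N,X)
E
python3 - <<'E'
from h import *
delta(D+.12*N,RP)
E
```

```text
t 5.47 tcp [0.5265 0.0433 0.2157] q [-0.06  0.04  2.06  0.15  0.82 -0.57] F [ 0.7  0.1 -3.1] op 0.601
shift mm [  49.6  132.9 -158.3] turn deg [ 3.08 -0.86 10.3 ] rows 5.1
```

Emit:
send_rows:
  motion: [20,0.008,0.027,-0.032,0.6,-0.2,2,20,0.016,0.053,-0.063,1.2,-0.3,4,20,0.025,0.08,-0.095,1.8,-0.5,6,20,0.035,0.106,-0.127,2.4,-0.7,8,20,0.05,0.133,-0.158,3.1,-0.9,10.3]

```text
t: 5.88
tcp_pos: [0.5919, 0.2402, 0.2014]
eef_rot: [1.564, 1.134, 0.349]
wrist_force: [0.1, -1.2, -3.1]
opening: 0.601
```

Emit:
send_rows:
  motion: [20,0,0,0,0,0,0,20,0,0,0,0,0,0,20,0,0,0,0,0,0,20,0,0,0,0,0,0]

```text
t: 6.22
tcp_pos: [0.5925, 0.2372, 0.2026]
eef_rot: [1.561, 1.135, 0.346]
wrist_force: [1.1, -0.6, -2.5]
opening: 0.6
```

Run:
```python
from h import *
delta(D+.075*N,RP)
x=r.grab_frame("scene")
cv2.imwrite("pics/p1.png",cv2.resize(x[60:250,350:510],None,fx=4,fy=3,interpolation=2))
```

```text
t 6.22 tcp [0.5925 0.2372 0.2026] q [ 0.3   0.19  1.96  0.03  0.55 -0.07] F [ 1.1 -0.6 -2.5] op 0.6
shift mm [47.9  2.  -7. ] turn deg [0.1  0.2  0.02] rows 1.2
```

View pics/p1.png

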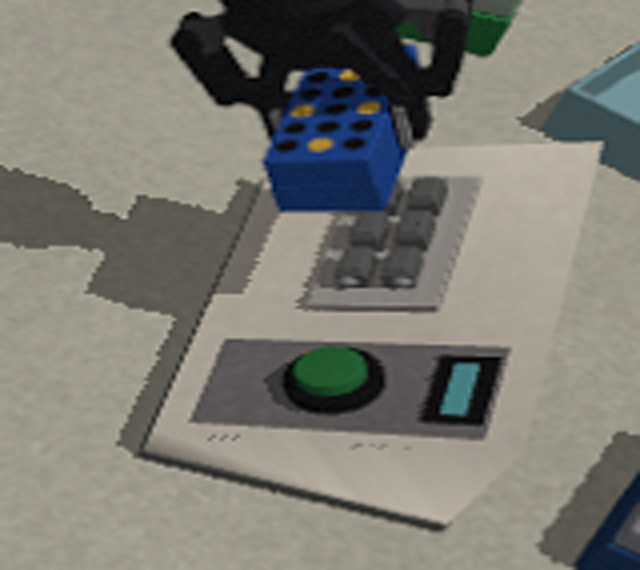

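Emit:
send_rows:
  motion: [20,0.02,0.001,-0.004,0,0,0,20,0.04,0.002,-0.007,0,0.2,0,20,0.06,0.002,-0.007,0,0.2,0,20,0.06,0.002,-0.007,0,0.2,0,20,0.06,0.002,-0.007,0,0.2,0]

```text
t: 6.68
tcp_pos: [0.6165, 0.2528, 0.1499]
eef_rot: [1.569, 1.134, 0.353]
wrist_force: [0.4, -0.3, -3.0]
opening: 0.6
```

Run:
```python
from h import *
delta(D+.059*N,RP)
x=r.grab_frame("scene");y=cv2.convertScaleAbs(r.grab_frame("top"),alpha=1.8)
cv2.imwrite("pics/p2.png",cv2.resize(x[75:175,395:495],None,fx=6,fy=6,interpolation=2))
cv2.imwrite("pics/p2t.png",cv2.resize(y[90:215,120:280],None,fx=4.8,fy=4.8,interpolation=2))
```

```text
t 6.68 tcp [0.6165 0.2528 0.1499] q [ 0.32  0.32  1.92  0.03  0.46 -0.07] F [ 0.4 -0.3 -3. ] op 0.6
shift mm [ 4.4 -1.1 -0.6] turn deg [ 0.04  0.02 -0.04] rows 0.1
```

View pics/p2.png

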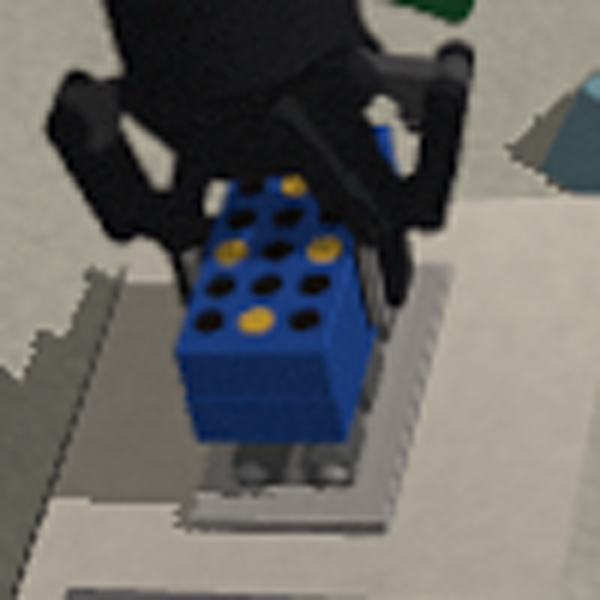

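View pics/p2t.png

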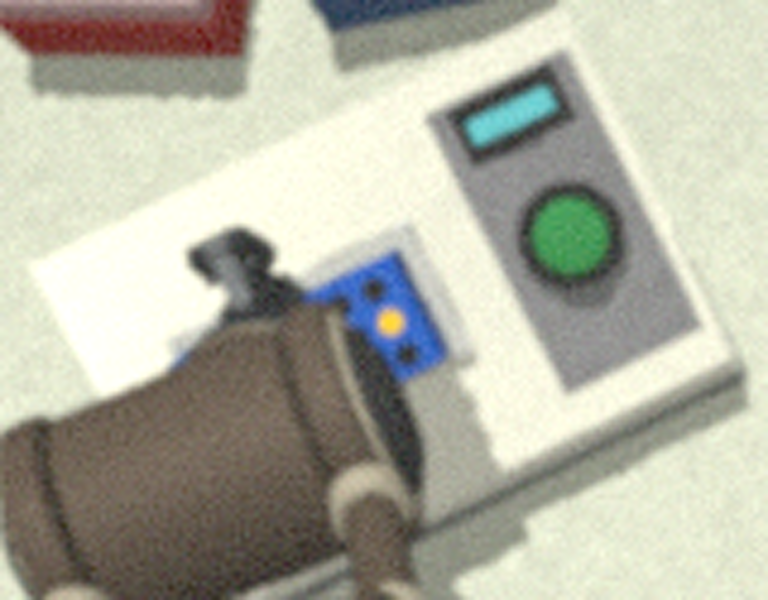

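Run:
```python
from h import *
T=r.sense()['tcp_pos'];B=np.c_[X,Y,N]
u=lambda P,k,o:(np.array(P,float)+.5)/k-.5+np.array(o)
s=u([[178,352],[325,352]],6,[395,75]);t=u([[447,357],[402,252]],4.8,[120,90])
for n,p in(("scene",s),("top",t)):
    P=planeN(n,p,T+.0146*N,N);print(n,"rel TCP mm",((P-T)@B*1000).round(1),"rel deck",((P-D)@B*1000).round(1))
sb=u([[197,442],[348,442]],6,[395,75]);P=planeN("scene",sb,T-.0304*N,N);print("bottom",((P-D)@B*1000).round(1))
print("tri", ((tri(s,t)[:,:3]-D)@B*1000).round(1),(T-D)@B*1000)
```

```text
scene rel TCP mm [[-26.2 -58.1  14.6]
 [ 22.7 -58.7  14.6]] rel deck [[-22.7 -58.3  79.6]
 [ 26.1 -58.9  79.6]]
top rel TCP mm [[-24.1 -56.9  14.6]
 [ 25.9 -60.4  14.6]] rel deck [[-20.7 -57.1  79.6]
 [ 29.4 -60.6  79.6]]
bottom [[-25.1 -58.2  34.6]
 [ 26.8 -57.4  34.6]]
tri [[-21.8 -57.5  79.1]
 [ 28.3 -61.3  82.5]] [ 3.45075187 -0.24844112 64.99361013]
```

Emit:
send_rows:
  motion: [20,0,0,0,0,0,0,20,0,0,0,0,0,0,20,0,0,0,0,0,0]

```text
t: 7.03
tcp_pos: [0.6178, 0.2545, 0.1528]
eef_rot: [1.569, 1.128, 0.355]
wrist_force: [0.4, 0.5, -2.8]
opening: 0.602
```

Run:
```python
from h import *
for i in range(4):
    T=r.sense()['tcp_pos'];print(((T-D)@np.c_[X,Y,N]*1000).round(2)); 
    if i<2: r.grab_frame("scene")
delta(D+.059*N,RP)
```

```text
[ 3.9   0.59 65.22]
[ 3.67  0.7  65.02]
[ 3.48  0.75 64.83]
[ 3.48  0.75 64.83]
t 7.13 tcp [0.6175 0.2546 0.1522] q [ 0.32  0.32  1.92  0.03  0.46 -0.07] F [-0.7  1.  -2.6] op 0.599
shift mm [ 5.8 -3.5  0.7] turn deg [ 0.15 -0.02 -0.31] rows 0.2
```

Emit:
send_rows:
  motion: [20,0.003,-0.001,-0.001,0,0,-0.1,20,0.006,-0.003,-0.0025,0,0,-0.2,20,0.01,-0.003,-0.0025,0,0,-0.2,20,0.01,-0.003,-0.0025,0,0,-0.2,20,0.01,-0.003,-0.0025,0,0,-0.2]

```text
t: 7.55
tcp_pos: [0.6175, 0.2574, 0.1401]
eef_rot: [1.569, 1.135, 0.355]
wrist_force: [-0.2, 0.7, -2.9]
opening: 0.605
```

Emit:
send_rows:
  motion: [20,0,0,0,0,0,0,20,0,0,0,0,0,0,20,0,0,0,0,0,0,20,0,0,0,0,0,0]

```text
t: 7.88
tcp_pos: [0.618, 0.2574, 0.1412]
eef_rot: [1.569, 1.133, 0.355]
wrist_force: [-0.0, -0.6, -2.4]
opening: 0.598
```

Run:
```python
from h import *
delta(D+.059*N,RP);B=np.c_[X,Y,N]
x=r.grab_frame("scene");print(((r.sense()['tcp_pos']-D)@B*1000).round(2));y=cv2.convertScaleAbs(r.grab_frame("top"),alpha=1.8)
print(((r.sense()['tcp_pos']-D)@B*1000).round(2))
cv2.imwrite("pics/p3.png",cv2.resize(x[90:180,405:495],None,fx=6.5,fy=6.5,interpolation=2))
cv2.imwrite("pics/p3t.png",cv2.resize(y[125:195,150:240],None,fx=8,fy=8,interpolation=2))
```

```text
t 7.88 tcp [0.618  0.2574 0.1412] q [ 0.32  0.34  1.92  0.03  0.45 -0.06] F [-0.  -0.6 -2.4] op 0.598
shift mm [-4.7 -0.2  3.2] turn deg [ 0.14 -0.02 -0.07] rows 0.1
[ 0.15  3.17 54.26]
[ 0.06  3.19 54.23]
```

View pics/p3.png

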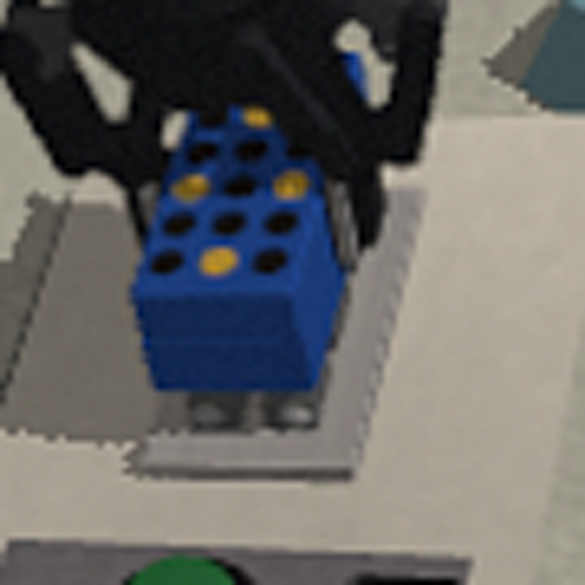

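View pics/p3t.png

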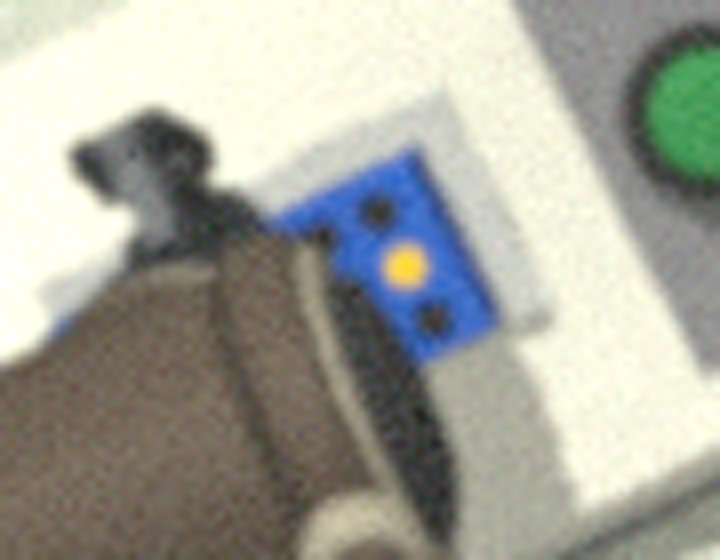

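Run:
```python
from h import *
T=r.sense()['tcp_pos'];B=np.c_[X,Y,N]
u=lambda P,k,o:(np.array(P,float)+.5)/k-.5+np.array(o)
s=u([[133,290],[293,295]],6.5,[405,90]);t=u([[497,322],[417,150]],8,[150,125])
for n,p in(("scene",s),("top",t)):
    P=planeN(n,p,T+.0146*N,N);print(n,"rel deck",((P-D)@B*1000).round(1))
sb=u([[155,387],[313,388]],6.5,[405,90]);P=planeN("scene",sb,T-.0304*N,N);print("bottom",((P-D)@B*1000).round(1))
# deck near edge corners in the same pictures
P=planeN("scene",u([[135,466],[352,470]],6.5,[405,90]),D,N);print("deck sc",((P-D)@B*1000).round(1))
P=planeN("top",u([[548,318],[440,92]],8,[150,125]),D,N);print("deck top",((P-D)@B*1000).round(1))
# stud upper faces near (z=18) in scene0 / top0 blobs
```

```text
scene rel deck [[-25.1 -50.6  68.8]
 [ 25.1 -53.2  68.8]]
top rel deck [[-22.3 -53.3  68.8]
 [ 28.1 -55.3  68.8]]
bottom [[-26.7 -51.   23.8]
 [ 24.2 -50.5  23.8]]
deck sc [[-34.8 -65.   -0. ]
 [ 35.8 -64.    0. ]]
deck top [[-34.3 -59.8   0. ]
 [ 36.9 -61.7   0. ]]
```

The two views disagree by a few mm, at about 2.3 mm per pixel, so hand-read corners are too coarse. I'll use disc centroids for the rack and segmentation of the plate for the deck.

Run:
```python
from h import *
def un(P,k,ox,oy): return (np.array(P,float)+.5)/k-.5+np.array([ox,oy])
# upsampled views for checking: deck only, strongly contrast stretched
a=cv2.imread("pics/scene0.png");b=cv2.imread("pics/top0.png")
g=cv2.cvtColor(a,cv2.COLOR_BGR2GRAY).astype(float);h=cv2.cvtColor(b,cv2.COLOR_BGR2GRAY).astype(float)
print(np.percentile(g[100:170,420:475],[5,50,95]),np.percentile(h[130:195,150:225],[5,50,95]))
f=lambda i,x0,x1,y0,y1,lo,hi:cv2.resize(np.clip((i[y0:y1,x0:x1]-lo)/(hi-lo)*255,0,255).astype(np.uint8),None,fx=9,fy=9,interpolation=cv2.INTER_NEAREST)
A=f(g,420,476,110,170,60,190);Bm=f(h,150,224,132,194,60,150)
cv2.imwrite("pics/dk_s.png",A);cv2.imwrite("pics/dk_t.png",Bm)
```

```text
[ 62. 147. 163.] [ 62. 119. 130.]
```

View pics/dk_s.png

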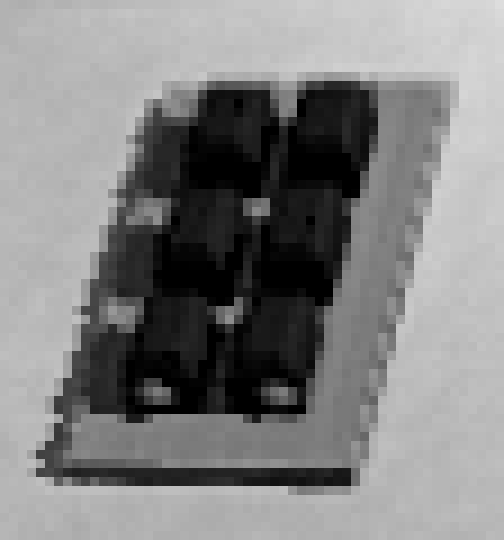

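View pics/dk_t.png

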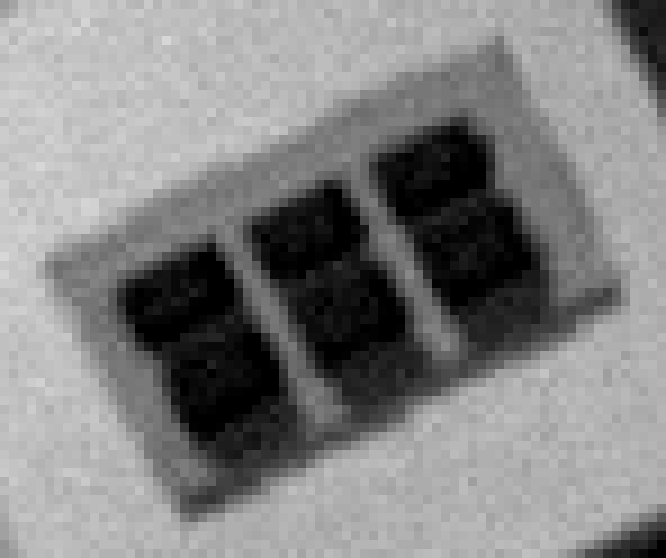

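Run:
```python
from h import *
B=np.c_[X,Y,N]
u=lambda P,o:np.array(P,float)/9-.5+np.array(o)
s=u([[457,83],[163,83],[62,467],[357,467]],[420,110]);t=u([[46,264],[178,492],[608,284],[503,38]],[150,132])
for n,p in(("scene",s),("top",t)):
  P=(planeN(n,p,D,N)-D)@B*1000;print(n,P.round(1)[:,:2].tolist(),P.mean(0).round(2))
# rack discs in initial pictures
R0=np.array([.4658,-.157,.045]);a=np.radians(28.6);bx=np.array([np.cos(a),np.sin(a),0]);by=np.array([-np.sin(a),np.cos(a),0])
for n,box in(("scene",(230,198,55,70)),("top",(345,190,65,62))):
  im=cv2.imread(f"pics/{n}0.png");x,y,w,h=box;c=im[y:y+h,x:x+w]
  k=8;C=cv2.resize(c,None,fx=k,fy=k,interpolation=2);b_,g_,r_=[C[...,i].astype(float) for i in range(3)]
  hsv=cv2.cvtColor(C,cv2.COLOR_BGR2HSV)
  m=((hsv[...,0]<40)&(hsv[...,1]>110)&(hsv[...,2]>70)).astype(np.uint8)
  N_,l,st,ce=cv2.connectedComponentsWithStats(m)
  for i in range(1,N_):
    if st[i,4]>250:
      p=(ce[i]+.5)/k-.5+[x,y];W=plane(n,[p],.045)[0]-R0;print(n,"yellow",p.round(1),"local mm",round(W@bx*1000,1),round(W@by*1000,1),st[i,4])
```

```text
scene [[37.4, 62.4], [-36.5, 65.2], [-32.4, -65.2], [36.4, -62.6]] [ 1.24 -0.06  0.  ]
top [[36.0, 64.5], [-30.2, 62.5], [-30.6, -59.0], [36.8, -63.7]] [2.99 1.05 0.  ]
scene yellow [261.  219.3] local mm -1.7 24.3 1041
scene yellow [248.6 231.8] local mm -18.1 -8.7 1148
scene yellow [263.4 235. ] local mm 13.8 -8.8 1171
scene yellow [250.9 248. ] local mm -2.2 -41.7 1191
top yellow [392.6 209.8] local mm 1.0 -42.1 626
top yellow [377.2 212.4] local mm 16.8 -9.1 581
top yellow [385.3 223.6] local mm -15.1 -8.8 616
top yellow [369.6 226.1] local mm 1.1 24.1 584
```

Run:
```python
from h import *
B=np.c_[X,Y,N]
for n,box in(("scene",(405,90,60,60)),("top",(190,140,30,35))):
  im=r.grab_frame(n);T=r.sense()['tcp_pos'];cv2.imwrite(f"pics/h_{n}.png",im);x,y,w,h=box;c=im[y:y+h,x:x+w]
  k=8;C=cv2.resize(c,None,fx=k,fy=k,interpolation=2);hsv=cv2.cvtColor(C,cv2.COLOR_BGR2HSV)
  m=((hsv[...,0]<40)&(hsv[...,1]>110)&(hsv[...,2]>70)).astype(np.uint8)
  q,l,st,ce=cv2.connectedComponentsWithStats(m);print((T-D)@B*1000)
  for i in range(1,q):
    if st[i,4]>250:
      p=(ce[i]+.5)/k-.5+[x,y];W=planeN(n,[p],T+.0146*N,N)[0];print(n,p.round(1),"rel deck",((W-D)@B*1000).round(1),"rel tcp",((W-T)@B*1000).round(1),st[i,4])
```

```text
[ 0.06402378  3.19310444 54.22809365]
scene [444.2 107.5] rel deck [-2.2 26.4 68.8] rel tcp [-2.2 23.2 14.6] 558
scene [449.3 118. ] rel deck [14.9 -5.4 68.8] rel tcp [14.9 -8.6 14.6] 863
scene [434.  118.4] rel deck [-16.7  -5.3  68.8] rel tcp [-16.8  -8.5  14.6] 748
scene [438.1 129.7] rel deck [ -1.  -38.4  68.8] rel tcp [ -1.1 -41.6  14.6] 932
[2.36239681e-02 3.23733662e+00 5.42096065e+01]
top [200.2 157.9] rel deck [  1.7 -38.4  68.8] rel tcp [  1.7 -41.6  14.6] 828
```

Run:
```python
from h import *
B=np.c_[X,Y,N]
u=lambda P,o:np.array(P,float)/9-.5+np.array(o)
print(((planeN("scene",u([[148,212],[258,208],[120,312],[228,314]],[420,110]),D,N)-D)@B*1000).round(1))
print(((planeN("top",u([[232,240],[327,408],[365,185],[442,345]],[150,132]),D,N)-D)@B*1000).round(1))
# stud top faces upper(back) edges: top view, z=18
print(((planeN("top",u([[120,295],[215,245],[255,225],[340,185],[380,160],[468,122]],[150,132]),D+.018*N,N)-D)@B*1000).round(1))
print(((np.array([.68034,.1405,.1015])-D)@B*1000).round(1))
```

```text
[[-30.3  19.1   0. ]
 [ -3.   20.1  -0. ]
 [-29.7 -14.9  -0. ]
 [ -3.1 -15.3  -0. ]]
[[ 20.9  20.3   0. ]
 [-27.7  18.9   0. ]
 [ 18.7 -15.9   0. ]
 [-26.1 -14.4   0. ]]
[[ 21.8  48.2  18. ]
 [ 22.5  21.6  18. ]
 [ 22.6  10.5  18. ]
 [ 22.3 -12.7  18. ]
 [ 23.6 -24.4  18. ]
 [ 22.5 -48.1  18. ]]
[  -0.4 -128.1   10.7]
```

Both views now agree. The rack needs about +1.1 mm in deck x and -2.4 mm in deck y. I'll correct that and go down onto the tapers.

Emit:
send_rows:
  motion: [20,0,0.001,0.0024,0,0,0,20,0,0.001,0.0024,0,0,0,20,0.002,0.001,0.0024,0,0,0,20,0.004,0.001,0.0024,0,0,0,20,0.004,0.001,0.0024,0,0,0]

```text
t: 8.5
tcp_pos: [0.621, 0.2559, 0.1372]
eef_rot: [1.569, 1.135, 0.355]
wrist_force: [0.2, -0.5, -2.8]
opening: 0.602
```

Emit:
send_rows:
  motion: [20,0.002,0,0,0,0,0,20,0.004,0,0,0,0,0,20,0.006,0,0,0,0,0,20,0.006,0,0,0,0,0]

```text
t: 8.83
tcp_pos: [0.6234, 0.2569, 0.1318]
eef_rot: [1.569, 1.134, 0.355]
wrist_force: [0.4, -0.9, -2.7]
opening: 0.598
```

```bash
cat >> h.py <<'E'
def st():
    s=r.sense();B=np.c_[X,Y,N];print("t",round(s['t'],2),"deckxyz mm",((s['tcp_pos']-D)@B*1000).round(2),"F deck",(s['wrist_force']@B).round(1),"M deck",(s['wrist_torque']@B).round(2),"op",round(s['opening'],3))
E
python3 -c "
from h import *
st();delta(D+.05*N,RP)"
```

```text
t 8.83 deckxyz mm [ 0.55  0.88 43.63] F deck [-1.1 -1.  -2.4] M deck [-0.05  0.36 -0.07] op 0.598
t 8.83 tcp [0.6234 0.2569 0.1318] q [ 0.32  0.36  1.91  0.04  0.43 -0.07] F [ 0.4 -0.9 -2.7] op 0.598
shift mm [-6.4 -0.6  0.9] turn deg [ 0.15 -0.02  0.  ] rows 0.2
```

Emit:
send_rows:
  motion: [20,0.001,0,0,0,0,0,20,0.002,0,0,0,0,0,20,0.003,0,0,0,0,0,20,0.003,0,0,0,0,0]

```text
t: 9.17
tcp_pos: [0.6248, 0.2574, 0.1296]
eef_rot: [1.569, 1.134, 0.355]
wrist_force: [0.3, -0.2, -3.5]
opening: 0.598
```

```bash
python3 -c "
from h import *
st()"
```

```text
t 9.17 deckxyz mm [ 1.    0.86 41.03] F deck [-1.3 -0.3 -3.3] M deck [0.07 0.4  0.  ] op 0.598
```

Emit:
send_rows:
  motion: [20,0.001,0,0,0,0,0,20,0.002,0,0,0,0,0,20,0.003,0,0,0,0,0,20,0.003,0,0,0,0,0]

```text
t: 9.5
tcp_pos: [0.6261, 0.2585, 0.1276]
eef_rot: [1.571, 1.132, 0.357]
wrist_force: [-3.7, 2.5, 1.1]
opening: 0.598
```

```bash
python3 -c "
from h import *
st()"
```

```text
t 9.5 deckxyz mm [ 1.59  1.47 38.51] F deck [-1.8  3.6  2.1] M deck [ 0.74  0.37 -0.04] op 0.598
```

Emit:
send_rows:
  motion: [20,0.001,0,-0.0006,0,0,0,20,0.002,0,-0.0008,0,0,0,20,0.003,0,-0.0008,0,0,0,20,0.003,0,-0.0008,0,0,0]

```text
t: 9.83
tcp_pos: [0.6275, 0.2594, 0.125]
eef_rot: [1.569, 1.132, 0.355]
wrist_force: [-2.2, 1.6, 1.2]
opening: 0.604
```

```bash
python3 -c "
from h import *
st()"
```

```text
t 9.83 deckxyz mm [ 1.99  1.81 35.46] F deck [-0.9  2.2  1.7] M deck [ 0.43  0.27 -0.03] op 0.604
```

Emit:
send_rows:
  motion: [20,0.001,0,-0.0003,0,0,0,20,0.002,0,-0.0004,0,0,0,20,0.003,0,-0.0004,0,0,0,20,0.003,0,-0.0004,0,0,0]

```text
t: 10.17
tcp_pos: [0.6287, 0.26, 0.1219]
eef_rot: [1.569, 1.132, 0.355]
wrist_force: [-0.7, 1.3, 1.7]
opening: 0.603
```

```bash
python3 -c "
from h import *
st()"
```

```text
t 10.17 deckxyz mm [ 1.9   1.95 32.1 ] F deck [0.5 1.5 1.6] M deck [0.25 0.06 0.04] op 0.603
```

Emit:
send_rows:
  motion: [20,0.001,0,0,0,0,0,20,0.002,0,0,0,0,0,20,0.002,0,0,0,0,0]

```text
t: 10.42
tcp_pos: [0.6293, 0.2602, 0.1198]
eef_rot: [1.569, 1.132, 0.355]
wrist_force: [-0.1, 1.9, 0.0]
opening: 0.597
```

```bash
python3 -c "
from h import *
st()"
```

```text
t 10.42 deckxyz mm [ 1.6   1.96 29.96] F deck [ 0.5  1.8 -0.2] M deck [ 0.34 -0.09  0.03] op 0.597
```

Emit:
send_rows:
  motion: [20,0.001,0,0,0,0,0,20,0.002,0,0,0,0,0,20,0.002,0,0,0,0,0]

```text
t: 10.67
tcp_pos: [0.6295, 0.2602, 0.1195]
eef_rot: [1.569, 1.134, 0.355]
wrist_force: [-6.8, -2.5, 14.6]
opening: 0.601
```

```bash
python3 -c "
from h import *
st()"
```

```text
t 10.67 deckxyz mm [ 1.67  1.88 29.59] F deck [-0.4  0.  16.3] M deck [ 0.37  0.89 -0.  ] op 0.601
```

Emit:
send_rows:
  motion: [20,0.001,0,0,0,0,0,20,0.0015,0,0,0,0,0,20,0.0015,0,0,0,0,0]

```text
t: 10.92
tcp_pos: [0.6296, 0.2603, 0.1195]
eef_rot: [1.569, 1.135, 0.355]
wrist_force: [-16.1, -6.4, 24.3]
opening: 0.601
```

Run:
```python
from h import *
st();im=r.grab_frame("scene");cv2.imwrite("pics/s1.png",cv2.resize(im[90:180,405:495],None,fx=6.5,fy=6.5,interpolation=2))
```

```text
t 10.92 deckxyz mm [ 1.68  1.89 29.55] F deck [-5.4 -0.4 29.3] M deck [0.34 1.33 0.02] op 0.601
```

View pics/s1.png

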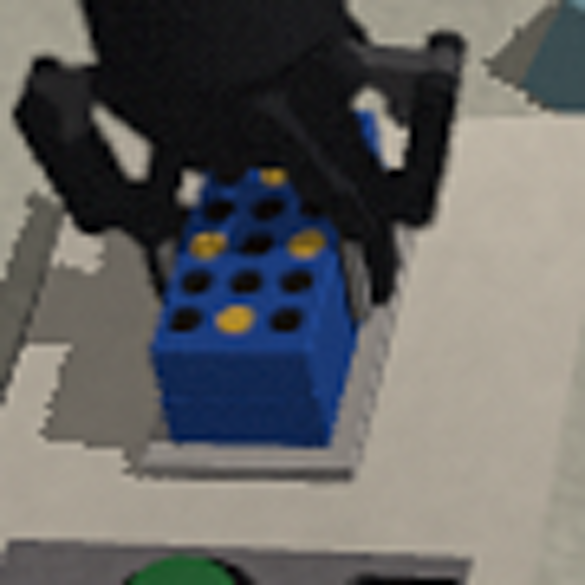

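It sits flush on the plate. I'll relieve the push, open and back off along the normal.

Emit:
send_rows:
  motion: [20,-0.0015,0,0,0,0,0,20,-0.003,0,0,0,0,0,70,-0.003,0,0,0,0,0,85,-0.003,0,0,0,0,0,90,-0.003,0,0,0,0,0]

```text
t: 11.38
tcp_pos: [0.6283, 0.2597, 0.1181]
eef_rot: [1.568, 1.136, 0.355]
wrist_force: [-0.0, -0.4, -0.1]
opening: 0.897
```

Emit:
send_rows:
  motion: [90,0,0,0,0,0,0,90,0,0,0,0,0,0,90,0,0,0,0,0,0]

```text
t: 11.63
tcp_pos: [0.6288, 0.26, 0.1189]
eef_rot: [1.569, 1.134, 0.355]
wrist_force: [-0.3, 0.3, -0.7]
opening: 0.9
```

Emit:
send_rows:
  motion: [90,-0.01,0,0,0,0,0,90,-0.03,0,0,0,0,0,90,-0.06,0,0,0,0,0,90,-0.09,0,0,0,0,0,90,-0.09,0,0,0,0,0]

```text
t: 12.05
tcp_pos: [0.5951, 0.2477, 0.2079]
eef_rot: [1.568, 1.123, 0.355]
wrist_force: [1.4, 0.7, 1.1]
opening: 0.896
```

Run:
```python
from h import *
st();im=r.grab_frame("scene");cv2.imwrite("pics/s2.png",cv2.resize(im[60:220,365:495],None,fx=4,fy=3.7,interpolation=2))
b=cv2.imread("pics/top0.png")
# button target: triangulated centre, top camera + scene
Bt=np.array([.68034,.1405,.1015]);print(((Bt-D)@np.c_[X,Y,N]*1000))
# scene green cap only upper face: cast each view onto plane z_deck=15
for n,p in(("scene",[433.81,182.07]),("top",[238.42,138.6])):
    print(n,((planeN(n,[p],D+.015*N,N)-D)@np.c_[X,Y,N]*1000).round(1))
```

```text
t 12.05 deckxyz mm [  5.75   2.05 125.15] F deck [1.9 0.1 0.4] M deck [0.03 0.18 0.01] op 0.896
[  -0.41812007 -128.05678859   10.67706282]
scene [[   1.4 -131.2   15. ]]
top [[  -0.4 -128.3   15. ]]
```

View pics/s2.png

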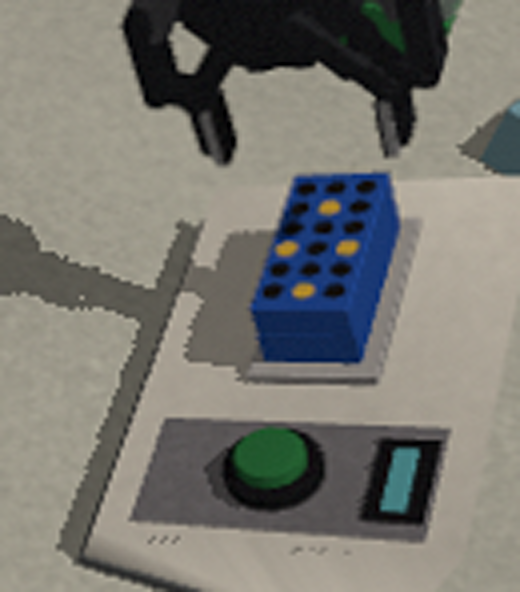

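The rack is off the gripper and sits parallel on the plate with an even rim. Closing the jaws and moving over the button.

Emit:
send_rows:
  motion: [50,0,0,0.026,0,0,0,20,0,0,0.053,0,0,0,0,0,-0.002,0.08,0,0,0,0,0,-0.003,0.106,0,0,0,0,0,-0.003,0.131,0,0,0]
  force: 30

```text
t: 12.52
tcp_pos: [0.6358, 0.122, 0.1983]
eef_rot: [1.57, 1.136, 0.357]
wrist_force: [-0.6, -0.1, 0.0]
opening: 0.186
```

Emit:
send_rows:
  motion: [0,0.015,0,0,0,0,0,0,0.03,0,0,0,0,0,0,0.045,0,0,0,0,0,0,0.045,0,0,0,0,0,0,0.045,0,0,0,0,0]

```text
t: 12.93
tcp_pos: [0.653, 0.1297, 0.1567]
eef_rot: [1.572, 1.138, 0.358]
wrist_force: [0.7, -0.4, -0.3]
opening: 0.004
```

Run:
```python
from h import *
st();delta(D+X*.0008-Y*.129+N*.06,RP);im=r.grab_frame("scene");t=r.grab_frame("top");cv2.imwrite("pics/b1.png",cv2.resize(im[60:220,365:495],None,fx=4,fy=3.7,interpolation=2))
cv2.imwrite("pics/b1t.png",cv2.resize(cv2.convertScaleAbs(t[90:215,120:280],alpha=1.8),None,fx=4.5,fy=4.5,interpolation=2))
```

```text
t 12.93 deckxyz mm [  -3.74 -128.65   73.16] F deck [ 0.3 -0.6 -0.5] M deck [-0.    0.18  0.04] op 0.004
t 12.93 tcp [0.653  0.1297 0.1567] q [ 0.08  0.31  1.91  0.24  0.51 -0.46] F [ 0.7 -0.4 -0.3] op 0.004
shift mm [13.1  4.6  0.4] turn deg [ 0.12 -0.08  0.18] rows 0.3
```

View pics/b1.png

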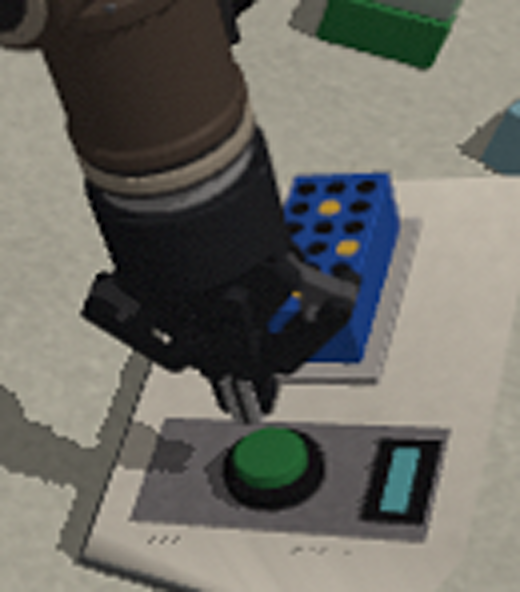

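View pics/b1t.png

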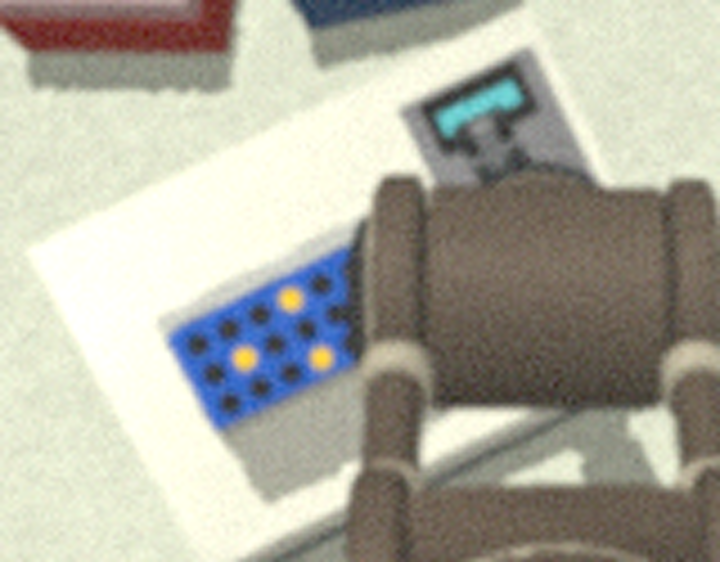

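The closed jaws are just above the button, slightly to the front side. I'll centre and come down.

Emit:
send_rows:
  motion: [0,0.006,0.0045,0,0,0,0,0,0.013,0.0045,0,0,0,0,0,0.013,0.0045,0,0,0,0,0,0.013,0.0045,0,0,0,0]

```text
t: 13.37
tcp_pos: [0.6631, 0.1334, 0.1486]
eef_rot: [1.57, 1.134, 0.356]
wrist_force: [0.6, -0.1, 0.5]
opening: 0.0
```

```bash
python3 -c "
from h import *
st();delta(D+X*.0008-Y*.129+N*.043,RP)"
```

```text
t 13.37 deckxyz mm [   2.58 -128.72   61.3 ] F deck [ 0.7 -0.3  0.2] M deck [ 0.    0.17 -0.01] op 0.0
t 13.37 tcp [0.6631 0.1334 0.1486] q [ 0.09  0.34  1.9   0.24  0.49 -0.46] F [ 0.6 -0.1  0.5] op 0.0
shift mm [18.3 -1.8  0.3] turn deg [ 0.16 -0.04 -0.01] rows 0.4
```

Emit:
send_rows:
  motion: [0,0.006,-0.0015,0,0,0,0,0,0.012,-0.0015,0,0,0,0,0,0.018,-0.0015,0,0,0,0,0,0.018,-0.0015,0,0,0,0]

```text
t: 13.7
tcp_pos: [0.6684, 0.1354, 0.1302]
eef_rot: [1.571, 1.136, 0.357]
wrist_force: [-1.3, 0.1, 0.3]
opening: 0.002
```

```bash
python3 -c "
from h import *
st()"
```

```text
t 13.7 deckxyz mm [-8.0000e-02 -1.2871e+02  4.2170e+01] F deck [-0.9  0.6  0.8] M deck [ 0.01  0.18 -0.01] op 0.002
```

Emit:
send_rows:
  motion: [0,0.001,0,0,0,0,0,0,0.002,0,0,0,0,0,0,0.003,0,0,0,0,0,0,0.003,0,0,0,0,0]

```text
t: 14.03
tcp_pos: [0.6704, 0.1358, 0.1294]
eef_rot: [1.569, 1.133, 0.355]
wrist_force: [0.2, 0.8, -0.4]
opening: -0.001
```

```bash
python3 -c "
from h import *
st()"
```

```text
t 14.03 deckxyz mm [   1.41 -128.98   40.56] F deck [ 0.2  0.7 -0.6] M deck [ 0.05  0.18 -0.04] op -0.001
```

Emit:
send_rows:
  motion: [0,0.001,0,0,0,0,0,0,0.002,0,0,0,0,0,0,0.003,0,0,0,0,0,0,0.003,0,0,0,0,0]

```text
t: 14.37
tcp_pos: [0.6717, 0.1363, 0.1269]
eef_rot: [1.569, 1.133, 0.355]
wrist_force: [-0.4, -0.8, 1.9]
opening: -0.002
```

```bash
python3 -c "
from h import *
st()"
```

```text
t 14.37 deckxyz mm [   1.61 -129.     37.74] F deck [ 0.2 -0.6  2. ] M deck [-0.02  0.25  0.01] op -0.002
```

Emit:
send_rows:
  motion: [0,0.001,0,0,0,0,0,0,0.002,0,0,0,0,0,0,0.003,0,0,0,0,0,0,0.003,0,0,0,0,0]

```text
t: 14.7
tcp_pos: [0.6729, 0.1367, 0.1241]
eef_rot: [1.569, 1.133, 0.355]
wrist_force: [-0.7, -0.9, 3.4]
opening: 0.003
```

```bash
python3 -c "
from h import *
st()"
```

```text
t 14.7 deckxyz mm [   1.6  -129.01   34.65] F deck [ 0.5 -0.6  3.5] M deck [-0.05  0.19 -0.02] op 0.003
```

Emit:
send_rows:
  motion: [0,0.001,0,0,0,0,0,0,0.002,0,0,0,0,0,0,0.003,0,0,0,0,0,0,0.0035,0,0,0,0,0,0,0.0035,0,0,0,0,0]

```text
t: 15.12
tcp_pos: [0.6741, 0.1371, 0.1216]
eef_rot: [1.569, 1.134, 0.355]
wrist_force: [-5.5, -1.6, 9.5]
opening: 0.003
```

```bash
python3 -c "
from h import *
st()"
```

```text
t 15.12 deckxyz mm [   1.68 -129.03   31.86] F deck [-1.2  0.4 11. ] M deck [ 0.05  0.5  -0.03] op 0.003
```

Emit:
send_rows:
  motion: [0,0.0005,0,0,0,0,0,0,0.001,0,0,0,0,0,0,0.001,0,0,0,0,0]

```text
t: 15.37
tcp_pos: [0.6742, 0.1372, 0.1215]
eef_rot: [1.569, 1.134, 0.356]
wrist_force: [-10.7, -2.7, 14.5]
opening: -0.003
```

```bash
python3 -c "
from h import *
st()"
```

```text
t 15.37 deckxyz mm [   1.73 -129.01   31.69] F deck [-3.8  1.2 17.8] M deck [ 0.04  0.88 -0.05] op -0.003
```

The force climbed to 18 N with no further travel, so the button is fully in. Retreating along the normal.

Emit:
send_rows:
  motion: [0,-0.005,0,0,0,0,0,0,-0.015,0,0,0,0,0,0,-0.04,0,0,0,0,0,0,-0.075,0,0,0,0,0,0,-0.11,0,0,0,0,0]

```text
t: 15.78
tcp_pos: [0.6289, 0.1209, 0.2184]
eef_rot: [1.571, 1.138, 0.357]
wrist_force: [0.6, -0.2, 0.7]
opening: -0.001
```

Emit:
send_rows:
  motion: [0,-0.03,0,0.03,0,0,0,0,-0.06,0,0.06,0,0,0,0,-0.09,0,0.09,0,0,0,0,-0.1,0,0.12,0,0,0,0,-0.1,0,0.15,0,0,0]

```text
t: 16.2
tcp_pos: [0.6448, -0.0361, 0.3155]
eef_rot: [1.558, 1.127, 0.345]
wrist_force: [0.8, 0.5, 1.3]
opening: -0.002
```

Emit:
send_rows:
  motion: [0,0,0,0.035,0,0,0,0,0,0,0.07,0,0,0,0,0,0,0.105,0,0,0,0,0,0,0.105,0,0,0,0,0,0,0.105,0,0,0]

```text
t: 16.62
tcp_pos: [0.68, -0.1345, 0.3093]
eef_rot: [1.572, 1.135, 0.354]
wrist_force: [0.8, 0.3, 0.7]
opening: 0.002
```

Run:
```python
from h import *
st();im=r.grab_frame("scene");t=r.grab_frame("top");cv2.imwrite("pics/e_s.png",im);cv2.imwrite("pics/e_t.png",t)
cv2.imwrite("pics/e1.png",cv2.resize(im[90:240,375:505],None,fx=4,fy=4,interpolation=2))
cv2.imwrite("pics/e1t.png",cv2.convertScaleAbs(t,alpha=1.8))
B=np.c_[X,Y,N];ps={}
for n,i,box in(("scene",im,(415,90,60,65)),("top",t,(150,125,70,70))):
  x,y,w,h=box;k=8;C=cv2.resize(i[y:y+h,x:x+w],None,fx=k,fy=k,interpolation=2);hsv=cv2.cvtColor(C,cv2.COLOR_BGR2HSV)
  m=((hsv[...,0]<40)&(hsv[...,1]>110)&(hsv[...,2]>70)).astype(np.uint8)
  q,l,s_,ce=cv2.connectedComponentsWithStats(m)
  ps[n]=[(ce[j]+.5)/k-.5+[x,y] for j in range(1,q) if s_[j,4]>250]
  W=(planeN(n,ps[n],D+.045*N,N)-D)@B*1000;ps[n]=[ps[n][j] for j in np.argsort(W[:,1]+.1*W[:,0])];print(n,W.round(1).tolist())
if len(ps["scene"])==len(ps["top"]): 
  z=(tri(ps["scene"],ps["top"])[:,:3]-D)@B*1000;print("tri",z.round(1).tolist(),"mean z",z[:,2].mean())
g=[]
for n,i,(x,y,w,h),v in(("scene",im,(375,95,130,145),85),("top",t,(200,100,80,80),40)):
  m=cv2.inRange(cv2.cvtColor(i,cv2.COLOR_BGR2HSV),(50,120,v),(80,255,255))[y:y+h,x:x+w];M=cv2.moments(m,True);g.append([M['m10']/M['m00']+x,M['m01']/M['m00']+y]);print("btn",g[-1],M['m00'])
```

```text
t 16.62 deckxyz mm [   0.64 -385.87  239.49] F deck [ 1.1 -0.   0.3] M deck [-0.03  0.23  0.03] op 0.002
scene [[-0.1, 26.9, 45.0], [15.7, -6.0, 45.0], [-16.2, -6.1, 45.0], [-0.2, -39.2, 45.0]]
top [[18.8, -6.3, 45.0], [2.7, -39.0, 45.0], [2.9, 26.7, 45.0], [-13.4, -6.2, 45.0]]
tri [[1.5, -39.6, 45.9], [-14.5, -6.9, 46.2], [17.6, -7.0, 46.4], [1.6, 26.1, 46.2]] mean z 46.18343143345658
btn [432.5279187817259, 182.5736040609137] 197.0
btn [238.34117647058824, 138.66470588235293] 170.0
```

View pics/e1.png

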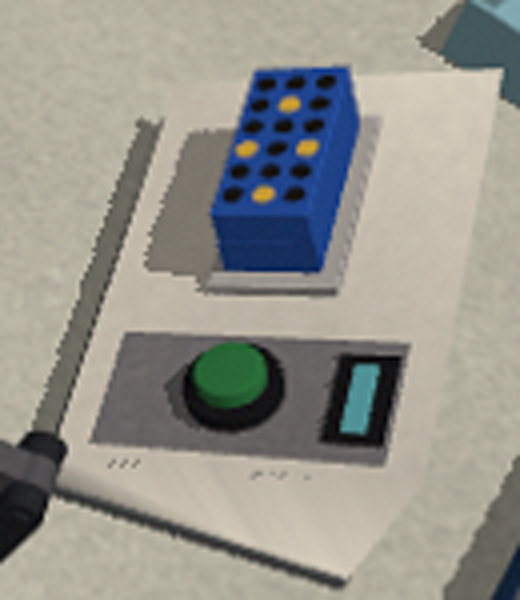

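View pics/e1t.png

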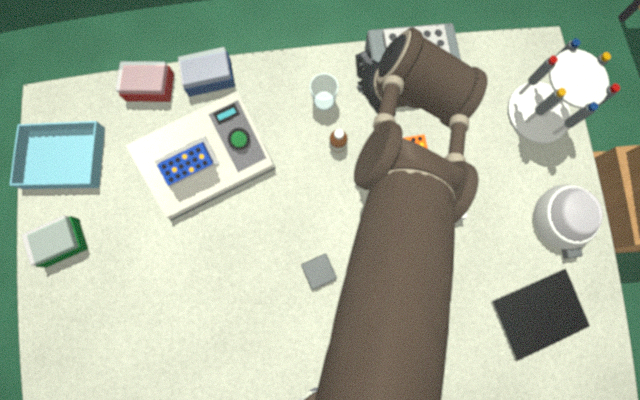

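```bash
python3 -c "
from h import *
s=r.sense();print(abs(s['qd']).max(),s['wrist_force']);print(r.close_job())"
```

```text
0.02027108097016632 [-0.2817526   0.21685505 -0.32721817]
the job is handed in; nothing more can be done
None
```

The blue rack is pressed home on the deck, and the start button was pushed fully in and has come back out. I handed the job in at about 16.6 s of the 48 s allowed.

- **Rack:** I gripped the smaller blue rack across its 52 mm and set it on the studs. I pressed along the deck normal until the force rose to 29 N (limit 40 N) with no further travel. Afterwards its top discs triangulated to 45.9–46.4 mm above the deck plane. That is level, and agrees with the expected 45 mm within the calibration error.
- **Button:** I pressed it with the closed fingertips after the rack was released. It travelled about 7 mm to its stop, where the force rose to 18 N without further movement. In the last top picture it is back at its original place.
- **Left as found:** The jaws hold nothing, the arm is clear and the wrist force is about zero. The bottle, beaker and timer look undisturbed in the last picture. The arm hid most of the orange and white racks there, so I did not re-check them; nothing came near them.
- **Disagreements:** The two cameras differed by up to about 3 mm across the slope. Hand-read corners were also a few millimetres out, so I used the disc centroids to line up the rack instead. The seated rack ended about 1.5 mm from my camera estimate of the deck centre in each direction.

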